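# Set the running clearance of a spindle bearing cap

## Task

Seat the green spindle bearing housing flat and square in the pocket of the aluminium fixture, its lock-screw nose in the gap of the pocket's front rail, so that it cannot turn. Then screw its knurled cap down (clockwise from above) until it bottoms out, back it off a quarter turn for running clearance, and finish while still gripping the cap there, so that the lock screw can be tightened; leave the other things on the bench where they are.

Things in the scene. Friction and masses are not known exactly. Their poses are not given: they have to be found in the camera images.
- housing: loose bearing housing, 0.7 kg with cap: green block 76 (its x) x 56 (y) x 26 mm, foot stepped in 1.7 mm for its lowest 4 mm. A nose 18 mm wide with a dark lock screw stands out 19 mm from the middle of its -x end, 6 to 24 mm up. A 14 mm steel spindle end passes through the cap, to 66 mm up. Origin: centre of the underside. Lift it by the cap or by the block's long sides
- cap_grip (a point): on the axis of the knurled aluminium cap on top of the housing, 47 mm above its underside (1.1 mm more when unscrewed), where to grip it. The cap is a cylinder 52 mm in diameter, 30 mm tall; its top is 10.5 mm above this point, its lower rim 19.5 mm below. Axes turn with the cap; a red line on its top and side lies towards its -x
- cap (a joint): turn of the cap on the housing's thread, rad: 0 = bottomed out on a hard stop (red line then points to the nose), growing as it is unscrewed, anticlockwise from above; right-hand thread, 2 mm rise per turn, 0.15 N m friction, stays where left. Starts 2.0 to 3.4 rad unscrewed. Pushing 0.4 to 1 N m against the stop is fine
- fixture: fixed fixture: aluminium plate 132 (x) x 120 (y) x 8 mm with four steel rails, 12 mm tall and 15 mm wide, round a rectangular pocket; rail tops are 20 mm above the bench. Origin: centre of the underside. The rail at its -x end has a gap 22 mm wide in its middle for the housing's nose
- pocket (a point): centre of the pocket's floor, 8 mm above the bench; axes as the fixture: x along the long side, the gap at -x. The pocket is 79 (x) x 59 (y) x 12 mm deep with a 3 mm bevel round its mouth. When seated the housing's origin lies here, its x axis along this x axis
- tape_measure: bystander: yellow tape measure, 36x90x64 mm, origin at the centre of its underside
- blue_tape_roll: bystander: roll of blue tape lying flat, 65 mm across, 19 mm tall, origin at the centre of its underside
- screwdriver: bystander: blue screwdriver, 25x170x27 mm, origin at the centre of its underside
- stubby_driver: bystander: short green screwdriver, 30x100x32 mm, origin at the centre of its underside
- pliers_comb: bystander: red combination pliers, 56x177x13 mm, origin at the centre of their underside

How it is judged:
By the outcome, as a careful person would: the job done as asked, in the order asked, and still so for the second after the job is handed in, while the arm keeps its last pose, push and grip.
It also fails if it takes over 67 s, if anything falls off the work surface, if the arm or the gripper's body presses on something with over 40 N, if the wrist force passes 120 N, or if a joint passes its speed limit or range.

## Robot

A 6-joint arm with a two-finger parallel gripper is mounted at the origin on a cart in front of the work surface, level with it; the furniture and walls round the work are solid. World frame = base frame: x ahead of the robot, y to its left, z up, the work surface at z = 0. Lengths are in mm, angles in rad, forces in N, time in s.
With the tool pointing down it reaches from about 350 to 975 mm from the base axis. Payload 7.1 kg.
Tool frame: the origin (TCP) lies on the centre line of the jaws, within the pads' length; the fingertips stand 22 mm ahead of it and the grasp point (between the pads) lies 3 mm ahead of it (manip.nose_length is the distance from the TCP to the fingertips, in mm); z points along the fingers, y is the line along which they close (so a half turn about z gives the same grasp; the last joint's range is limited). The gripper opens to 88 mm and grips with 3 to 60 N. Pads are 20 mm wide; open, the fingers measure 115 mm over their backs; the gripper's body (75 mm by 178 mm) begins 61 mm behind the grasp point.
Start: joints at [-1.332, 0.423, 1.63, -0, 1.089, -0.019], TCP at [159.365, -604.324, 244.675] pointing down, gripper open.
Joint ranges: [-3, 3], [-0.9, 2.11], [0.09, 2.58], [-1.31, 4.45], [0.11, 2.69], [-2.54, 2.54]. Speed limits (rad/s): [2.39, 2.39, 3.01, 3.14, 3.14, 3.14].

## Interface

Orientations are given as a 3x3 rotation matrix whose columns are the frame's x, y, z axes.
In Python, from workcell import manip gives the robot as it stands. The module is installed in compiled form; this text tells all that it offers.
- The arm moves only by the tool step_arm, never from a script. Its argument "targets" is a list that holds one entry, the list of rows, each a list of 5 numbers: the closure, from -1 (fully open) to 1 (shut), then the shift along the tool's x, y, z in m, then the turn about the tool's z in rad. In form: [[[hand, dx, dy, dz, yaw], ...]]. A call has 1 to 8 rows; each row is the pose to reach, as a shift and turn from the pose commanded when the call began, along the tool's axes at that moment; what a row does not reach only later rows make up. A row lasts 1/12 s, in which the tool goes at most 41.7 mm and 7.16 degrees, less where a joint would pass 70% of its speed; a pose out of reach is approached as far as the arm can. A call with a gripper value outside its range is refused whole. The fingers move at their own pace and stop on an object; "force" is the grip in N (left out, the last holds). Time passes only in rows, so rows that repeat a pose let the fingers close. It gives the time, the measured TCP pose, the force, the opening and the grip force at its end, in the units of the state.
- manip.get_obs(): the state, without advancing time (a new reading comes with each control period).
- manip.camera(name): name is "scene" or "top"; returns (picture, depth): 384x512x3 uint8, red, green, blue; 384x512 float32, mm along the optical axis (not along the pixel's ray), 0 where there is no reading.
- manip.camera_params(name): a dict with "mtx" (3x3 intrinsics, pixels), "dist_coeffs" ([k1, k2, p1, p2, k3] as OpenCV has them; the pictures are not rectified), "world_from_camera" (4x4, takes a point from camera to world coordinates). Camera axes: x right, y down, z forward; pixel columns grow to the right and rows downward; lengths in mm; the calibration is good to about 2 mm. A picture is of the moment at which its call begins. camera_params takes no time and is no camera call.
- manip.finish_job(): hands the job in; it is judged then, once.
The state is a dict: "time_s": time; "qpos": joint angles; "joint_velocities": joint speeds; "effort": joint torques, N m; "tcp_pos": TCP position; "tool_rot": TCP orientation; "wrist_force": force on the tool from outside, world axes, zero at the start; "torque": the same for the moment, N m; "grip_width": opening from 0.0 (shut) to 1.0 (fully open); "grip_force": force on a finger pad.
Only numpy, scipy, OpenCV 4.12 (cv2) and the standard library are available. Lean on these libraries where they do the work, as an engineer would, in place of code of your own. Each camera call takes 0.05 s, during which the arm holds its last target. There are 200 camera calls.

## Working session

There is one attempt and no reset: what is moved stays moved. The work goes in short steps, Python scripts to look and compute and a tool call to move; the robot and the scene stay as the last step left them, time stands still between calls to the robot, and variables do not carry over. Pictures are saved under pics/ and viewed, at most 10 in all, crops included, and the job is handed in when it is done.

Besides the shell and the picture viewer there is one more tool, called after "Request:" as name([rows], argument=value, ...), one row to a line, values as JSON. step_arm: Moves the arm, as the interface text tells. Its arguments: {"type":"object","properties":{"targets":{"type":"array","items":{"type":"array","items":{"type":"array","items":{"type":"number"}}}},"force":{"type":"number"}},"required":["targets"]}

```bash
mkdir -p pics; cat > h.py <<'E'
import numpy as np, cv2
from workcell import manip
def grab(n):
    p,d=manip.camera(n); return p,d,manip.camera_params(n)
def world(c,d,uv):
    uv=np.array(uv,float).reshape(-1,2)
    n=cv2.undistortPoints(uv.reshape(-1,1,2),np.array(c['mtx']),np.array(c['dist_coeffs'])).reshape(-1,2)
    z=np.array([d[int(round(v)),int(round(u))] for u,v in uv])
    P=np.c_[n*z[:,None],z,np.ones(len(z))]
    return (P@np.array(c['world_from_camera']).T)[:,:3]
def plane(c,uv,h):
    uv=np.array(uv,float).reshape(-1,2)
    n=cv2.undistortPoints(uv.reshape(-1,1,2),np.array(c['mtx']),np.array(c['dist_coeffs'])).reshape(-1,2)
    T=np.array(c['world_from_camera']); r=np.c_[n,np.ones(len(n))]@T[:3,:3].T
    return T[:3,3]+r*((h-T[2,3])/r[:,2])[:,None]
def cloud(c,d):
    v,u=np.mgrid[:d.shape[0],:d.shape[1]]
    return world(c,d,np.c_[u.ravel(),v.ravel()]).reshape(*d.shape,3)
E
python3 - <<'E'
from h import *
for n in('top','scene'):
    p,d,c=grab(n); cv2.imwrite(f'pics/{n}0.png',p[...,::-1]); np.savez(f'{n}0.npz',p=p,d=d)
    print(n,np.round(np.array(c['world_from_camera']),2).tolist(),np.round(c['mtx'],1).tolist())
o=manip.get_obs();print(o, manip.nose_length)
E
```

```text
top [[-0.01, -0.98, 0.18, 358.41], [-1.0, 0.01, -0.01, -312.28], [0.01, -0.18, -0.98, 926.72], [0.0, 0.0, 0.0, 1.0]] [[355.1, 0.0, 252.9], [0.0, 355.1, 189.8], [0.0, 0.0, 1.0]]
scene [[0.55, -0.56, 0.62, -198.02], [-0.84, -0.38, 0.4, -786.69], [0.01, -0.74, -0.67, 844.32], [0.0, 0.0, 0.0, 1.0]] [[400.0, 0.0, 252.1], [0.0, 400.0, 187.2], [0.0, 0.0, 1.0]]
{'time_s': 0.1, 'qpos': array([-1.33198610e+00,  4.23712381e-01,  1.63056528e+00, -9.23943405e-07,
        1.08862133e+00, -1.90167462e-02]), 'joint_velocities': array([ 0.00056521,  0.00034814, -0.00284143,  0.00117209,  0.00096037,
        0.0002169 ]), 'effort': array([-1.13317557e-03, -5.45620036e+01, -2.74322641e+01,  6.44832174e-02,
        1.88118877e-02, -3.21305299e-05]), 'tcp_pos': array([ 159.27039064, -603.89976397,  244.03089001]), 'tool_rot': array([[ 9.66946233e-01,  2.54980167e-01, -3.09803744e-04],
       [ 2.54980354e-01, -9.66945401e-01,  1.26906371e-03],
       [ 2.40227707e-05, -1.30611024e-03, -9.99999147e-01]]), 'wrist_force': array([ 0.75360118,  0.29617049, -0.37623673]), 'torque': array([-0.03242747, -0.05548666,  0.02183852]), 'grip_force': 0.0, 'grip_width': 0.9985921755370922} 22.0
```

View pics/top0.png

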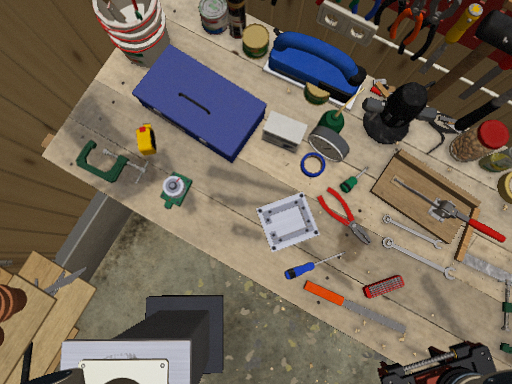

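View pics/scene0.png

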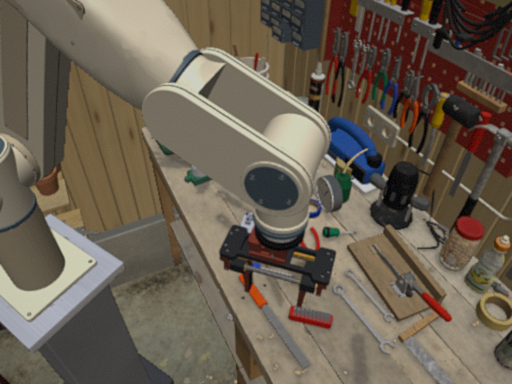

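The top view shows the housing at about (176,188) with its nose near (172,206), and the fixture at about (288,221). In the scene view the arm hides both. I'll zoom in on them and measure.

```bash
python3 - <<'E'
from h import *
z=np.load('top0.npz');p,d=z['p'],z['d'];c=manip.camera_params('top')
a=cv2.resize(p[160:220,145:210],None,fx=6,fy=6,interpolation=cv2.INTER_CUBIC)
b=cv2.resize(p[185:255,250:325],None,fx=5,fy=5,interpolation=cv2.INTER_CUBIC)
o=np.zeros((360,770,3),np.uint8);o[:a.shape[0],:390]=a;o[:350,393:768]=b
cv2.imwrite('pics/crop0.png',o[...,::-1])
W=cloud(c,d)
hsv=cv2.cvtColor(p,cv2.COLOR_RGB2HSV)
g=cv2.inRange(hsv,(60,80,30),(90,255,255));g[:160]=0;g[220:]=0;g[:,:152]=0;g[:,200:]=0
q=np.argwhere(g>0)[:,::-1].astype(float)
zz=W[g>0][:,2];print('green',len(q),np.percentile(zz,[10,50,90]))
print('wood z',W[230,190,2],W[190,230,2])
# cap: depth > 45
cap=(W[...,2]>44)&(W[...,2]<75)
m=np.zeros_like(cap);m[165:215,150:205]=1;cap&=m
print('cap pts',cap.sum(),np.median(W[cap],0),W[cap].min(0),W[cap].max(0))
# fixture by height 14..30 and grey
f=(W[...,2]>4)&(W[...,2]<35)&(hsv[...,1]<60);m[:]=0;m[185:260,248:328]=1;f&=m
n,l,s,_=cv2.connectedComponentsWithStats(f.astype(np.uint8));i=1+s[1:,4].argmax()
fp=np.argwhere(l==i)[:,::-1].astype(float);print('fix',s[i],np.percentile(W[l==i][:,2],[5,25,50,75,95]))
P=plane(c,fp,12)[:,:2].astype(np.float32);print(cv2.minAreaRect(P),cv2.boxPoints(cv2.minAreaRect(P)).round().tolist())
P=plane(c,q,26)[:,:2].astype(np.float32);print('house',cv2.minAreaRect(P),P.mean(0))
E
```

```text
green 255 [17.87053888 25.94562358 28.46975795]
wood z -1.0435760500703282 0.12011555084734482
cap pts 343 [ 528.88934194 -122.10925827   59.74800599] [ 504.6816223  -144.94784858   46.03259241] [554.5747351  -95.08095998  69.71342071]
fix [ 256  192   63   60 2342] [ 6.59167028  8.26101191  9.87627921 19.13313005 22.62820502]
((443.9630126953125, -407.11920166015625), (119.07777404785156, 131.54063415527344), 19.637130737304688) [[366.0, -365.0], [410.0, -489.0], [522.0, -449.0], [478.0, -325.0]]
house ((521.84619140625, -118.58360290527344), (56.8472900390625, 89.86132049560547), 64.04637908935547) [ 517.2225 -123.1339]
```

View pics/crop0.png

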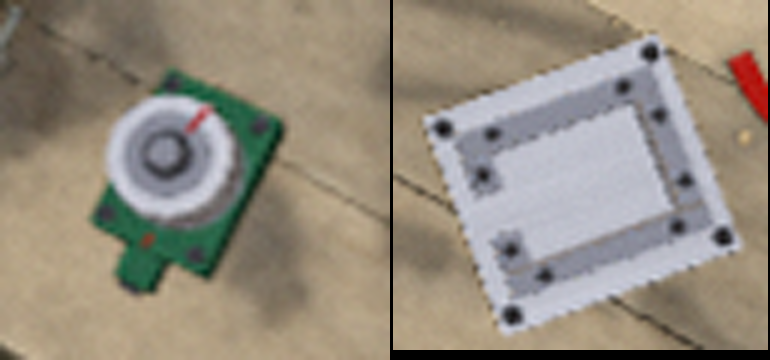

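The housing's nose points to image lower-left, at (168,206). The red cap line is near (178,180). The fixture gap faces image left, at (269,227), which is world +y. I'll refine both poses.

```bash
python3 - <<'E'
from h import *
z=np.load('top0.npz');p,d=z['p'],z['d'];c=manip.camera_params('top');W=cloud(c,d)
hsv=cv2.cvtColor(p,cv2.COLOR_RGB2HSV)
win=np.zeros(d.shape,bool);win[165:215,152:205]=1
def cen(m,h):
    q=np.argwhere(m)[:,::-1].astype(float);P=plane(c,q,h)[:,:2].astype(np.float32)
    return P,cv2.minEnclosingCircle(P),P.mean(0)
P,e,m=cen(win&(W[...,2]>54)&(W[...,2]<75),58.3);print('cap top',len(P),e,m)
P,e,m=cen(win&(W[...,2]>63)&(W[...,2]<75),66.8);print('spindle',len(P),e,m)
red=win&((hsv[...,0]<8)|(hsv[...,0]>172))&(hsv[...,1]>110)&(W[...,2]>50);P,e,m=cen(red,58.3);print('red',P.round(1).tolist())
g=(hsv[...,0]>60)&(hsv[...,0]<95)&(hsv[...,1]>80)&win
for lo in(14,20,23):
    P,_,m=cen(g&(W[...,2]>lo)&(W[...,2]<31),26);r=cv2.minAreaRect(P);print('green',lo,len(P),r,cv2.boxPoints(r).round(1).tolist())
    print(cv2.boxPoints(cv2.minAreaRect(np.argwhere(g&(W[...,2]>lo))[:,::-1].astype(np.float32))).round(1).tolist())
# fixture plate
f=(W[...,2]>3)&(W[...,2]<35)&(hsv[...,1]<60);w2=np.zeros_like(f);w2[185:260,248:328]=1
P,_,m=cen(f&w2,8);
n,l,s,_=cv2.connectedComponentsWithStats((f&w2).astype(np.uint8));i=1+s[1:,4].argmax()
P,_,m=cen(l==i,8);print('plate',cv2.minAreaRect(P))
P,_,m=cen((l==i)&(W[...,2]>15),20);print('rails',len(P),cv2.minAreaRect(P))
P,_,m=cen((l==i)&(W[...,2]>15),20)
R=cv2.boxPoints(cv2.minAreaRect(P))
E
```

```text
cap top 317 ((530.602294921875, -121.01732635498047), 25.57128143310547) [ 530.5296  -120.44868]
spindle 26 ((529.853759765625, -124.00434875488281), 21.03030776977539) [ 530.27594 -119.90377]
red [[546.7000122070312, -132.89999389648438], [544.2000122070312, -130.5], [541.7000122070312, -128.10000610351562]]
green 14 234 ((522.390869140625, -117.57736206054688), (54.999088287353516, 90.0224609375), 64.8353271484375) [[470.0, -123.30000305175781], [551.4000244140625, -161.60000610351562], [574.7999877929688, -111.80000305175781], [493.29998779296875, -73.5]]
[[157.0, 202.0], [172.60000610351562, 170.8000030517578], [191.39999389648438, 180.1999969482422], [175.8000030517578, 211.39999389648438]]
green 20 218 ((522.640625, -117.04733276367188), (53.834320068359375, 90.02494812011719), 64.84821319580078) [[470.5, -122.30000305175781], [551.9000244140625, -160.5], [574.7999877929688, -111.80000305175781], [493.29998779296875, -73.5999984741211]]
[[157.0, 202.0], [172.60000610351562, 170.8000030517578], [191.0, 180.0], [175.39999389648438, 211.1999969482422]]
green 23 201 ((523.0068359375, -117.45591735839844), (53.80339813232422, 88.76101684570312), 64.04637908935547) [[471.29998779296875, -122.19999694824219], [551.0999755859375, -161.10000610351562], [574.7000122070312, -112.69999694824219], [494.8999938964844, -73.80000305175781]]
[[157.1999969482422, 201.60000610351562], [172.60000610351562, 170.8000030517578], [191.0, 180.0], [175.60000610351562, 210.8000030517578]]
plate ((444.023681640625, -408.04736328125), (120.91168975830078, 132.97500610351562), 19.25524139404297)
rails 733 ((438.7552490234375, -405.42254638671875), (98.17030334472656, 117.4349594116211), 19.84576416015625)
```

Cap axis is at (530.5,-120.5) with housing yaw about -25.5° (the far end lies 36 mm out, against 38 expected). The red line puts the cap about 2.96 rad unscrewed. The fixture centre is (444,-408) at yaw -70.6°, and its plate measures 133x121, so the size checks out. I'll grip the block's long sides with the tool half-turned (x yaw 154.5°), which leaves wrist range for the cap.

```bash
cat >> h.py <<'E'
def go(x,y,z,yawdeg):
    o=manip.get_obs();R=np.array(o['tool_rot']);s=R.T@(np.array([x,y,z])-o['tcp_pos'])
    yaw=np.degrees(np.arctan2(R[1,0],R[0,0])); dy=(yaw-yawdeg+180)%360-180
    print('t',round(o['time_s'],2),'tcp',o['tcp_pos'].round(1),'yaw',yaw.round(2),'q',o['qpos'].round(2),'F',o['wrist_force'].round(1),'T',o['torque'].round(2),'grip',round(o['grip_width'],3),round(o['grip_force'],1))
    print('need m',(s/1000).round(4),'yaw',np.radians(dy).round(3))
E
```

Request:
step_arm([
  [[-1,0.03,-0.023,0,-0.12],[-1,0.06,-0.046,0,-0.24],[-1,0.09,-0.07,0,-0.36],[-1,0.12,-0.093,0,-0.48],[-1,0.15,-0.116,0,-0.6],[-1,0.18,-0.139,0,-0.72],[-1,0.21,-0.162,0,-0.84],[-1,0.24,-0.186,0,-0.96]],
], force=40)

```text
time_s: 0.77
tcp_pos: [344.7, -361.6, 244.5]
tool_rot: [[0.34, 0.94, -0.0], [0.94, -0.34, 0.0], [0.0, -0.0, -1.0]]
wrist_force: [0.5, -0.5, 0.2]
grip_width: 1.001
grip_force: 0.0
```

```bash
python3 -c "
from h import *
go(530.5,-120.5,150,154.5)"
```

```text
t 0.77 tcp [ 344.7 -361.6  244.5] yaw 70.1 q [-0.83  0.24  1.9   0.    1.   -0.49] F [ 0.5 -0.5  0.2] T [-0.01 -0.08  0.04] grip 1.001 0.0
need m [0.29   0.0927 0.0945] yaw -1.473
```

Request:
step_arm([
  [[-1,0.036,0.012,0.012,-0.12],[-1,0.073,0.023,0.024,-0.24],[-1,0.109,0.035,0.036,-0.36],[-1,0.145,0.046,0.047,-0.48],[-1,0.181,0.058,0.059,-0.6],[-1,0.217,0.07,0.071,-0.72],[-1,0.254,0.081,0.083,-0.84],[-1,0.29,0.093,0.0945,-0.96]],
])

```text
time_s: 1.43
tcp_pos: [532.1, -121.4, 149.3]
tool_rot: [[-0.575, 0.818, -0.001], [0.818, 0.575, 0.0], [0.001, -0.0, -1.0]]
wrist_force: [0.3, -0.4, -0.1]
grip_width: 1.003
grip_force: 0.0
```

Request:
step_arm([
  [[-1,0,0,0,-0.12],[-1,0,0,0,-0.24],[-1,0,0,0,-0.36],[-1,0,0,0,-0.48],[-1,0,0,0,-0.513],[-1,0,0,0,-0.513]],
])

```text
time_s: 1.93
tcp_pos: [531.3, -123.1, 149.9]
tool_rot: [[-0.901, 0.434, -0.001], [0.434, 0.901, 0.0], [0.001, -0.0, -1.0]]
wrist_force: [-0.2, -0.7, 0.7]
grip_width: 0.998
grip_force: 0.0
```

```bash
python3 -c "
from h import *
go(530.5,-120.5,37,154.5)
p,d,c=grab('scene'); cv2.imwrite('pics/s1.png',p[...,::-1])"
```

```text
t 1.93 tcp [ 531.3 -123.1  149.9] yaw 154.25 q [-0.25  0.44  1.87  0.    0.83 -1.37] F [-0.2 -0.7  0.7] T [ 0.03 -0.17 -0.  ] grip 0.998 0.0
need m [0.0018 0.002  0.1129] yaw -0.004
```

View pics/s1.png

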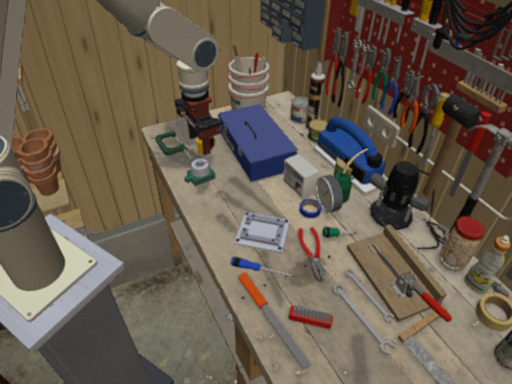

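The scene view now shows the housing at (200,172) and the fixture at (262,232), both clear of the arm. The open gripper hangs above the housing. I'll cross-check the positions from this view.

```bash
python3 - <<'E'
from h import *
p,d,c=grab('scene');W=cloud(c,d);hsv=cv2.cvtColor(p,cv2.COLOR_RGB2HSV)
win=np.zeros(d.shape,bool);win[150:190,180:222]=1
m=win&(W[...,2]>54)&(W[...,2]<62)
P=plane(c,np.argwhere(m)[:,::-1],58.4)[:,:2].astype(np.float32);print('cap',len(P),cv2.minEnclosingCircle(P),P.mean(0))
win[:]=0;win[205:255,228:296]=1
f=win&(W[...,2]>4)&(W[...,2]<30)&(hsv[...,1]<60)
n,l,s,_=cv2.connectedComponentsWithStats(f.astype(np.uint8));i=1+s[1:,4].argmax()
P=plane(c,np.argwhere(l==i)[:,::-1],8)[:,:2].astype(np.float32);print('plate',cv2.minAreaRect(P))
E
```

```text
cap 136 ((525.2937622070312, -123.95585632324219), 27.83909034729004) [ 525.42566 -125.04363]
plate ((438.61224365234375, -411.37200927734375), (122.98331451416016, 133.846435546875), 19.630447387695312)
```

Both views give the same offset from housing to fixture, (-86.6,-287), so the roughly 5 mm absolute disagreement cancels out. I'll grip at the mean position.

Request:
step_arm([
  [[-1,0.003,-0.001,0.03,0],[-1,0.003,-0.001,0.06,-0.004],[-1,0.003,-0.001,0.085,-0.004],[-1,0.003,-0.001,0.1,-0.004],[-1,0.003,-0.001,0.108,-0.004],[-1,0.003,-0.001,0.1125,-0.004],[-1,0.003,-0.001,0.1125,-0.004],[-1,0.003,-0.001,0.1125,-0.004]],
])

```text
time_s: 2.7
tcp_pos: [528.9, -123.1, 38.3]
tool_rot: [[-0.902, 0.432, 0.001], [0.432, 0.902, -0.0], [-0.001, 0.0, -1.0]]
wrist_force: [-0.3, -0.3, 0.8]
grip_width: 0.999
grip_force: 0.0
```

```bash
python3 -c "
from h import *
go(528,-122.5,37,154.5)
p,d,c=grab('scene'); cv2.imwrite('pics/s2.png',cv2.resize(p[120:220,140:260],None,fx=5,fy=5,interpolation=2)[...,::-1])"
```

```text
t 2.7 tcp [ 528.9 -123.1   38.3] yaw 154.38 q [-0.25  0.63  1.91 -0.    0.61 -1.37] F [-0.3 -0.3  0.8] T [ 0.02 -0.14  0.02] grip 0.999 0.0
need m [0.001  0.0001 0.0013] yaw -0.002
```

View pics/s2.png

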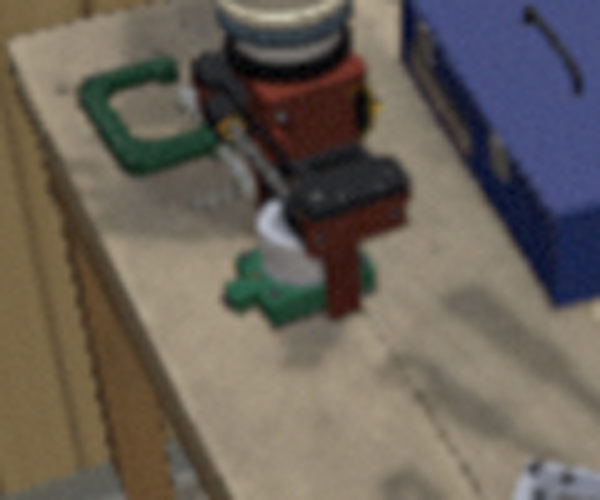

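The finger stands against the middle of the block's near long side, about (345,290), with the nose free at (245,290). Now closing.

Request:
step_arm([
  [[1,0,0,0.001,0],[1,0,0,0.001,0],[1,0,0,0.001,0],[1,0,0,0.001,0],[1,0,0,0.001,0],[1,0,0,0.001,0],[1,0,0,0.001,0],[1,0,0,0.001,0]],
], force=50)

```text
time_s: 3.42
tcp_pos: [529.0, -122.6, 37.0]
tool_rot: [[-0.902, 0.432, 0.001], [0.432, 0.902, 0.0], [-0.001, 0.001, -1.0]]
wrist_force: [1.6, 5.0, 4.1]
grip_width: 0.63
grip_force: 50.0
```

```bash
python3 -c "
from h import *
go(528,-122.5,37,154.5)
print(manip.get_obs()['grip_width']*88)"
```

```text
t 3.42 tcp [ 529.  -122.6   37. ] yaw 154.39 q [-0.25  0.63  1.91  0.    0.6  -1.37] F [1.6 5.  4.1] T [ 1.   -0.53 -0.02] grip 0.63 50.0
need m [ 0.0009 -0.0003  0.    ] yaw -0.002
55.40863835946279
```

Request:
step_arm([
  [[1,0,0,-0.005,0],[1,0,0,-0.02,0],[1,0,0,-0.045,0],[1,0,0,-0.07,0],[1,0,0,-0.08,0],[1,0,0,-0.08,0]],
])

```text
time_s: 3.92
tcp_pos: [529.2, -123.4, 118.3]
tool_rot: [[-0.902, 0.432, 0.003], [0.432, 0.902, -0.001], [-0.003, 0.0, -1.0]]
wrist_force: [0.8, 0.0, -8.2]
grip_width: 0.628
grip_force: 50.0
```

```bash
python3 -c "
from h import *
go(442.4,-409.6,117,109.5)"
```

```text
t 3.92 tcp [ 529.2 -123.4  118.3] yaw 154.4 q [-0.25  0.49  1.89 -0.    0.76 -1.37] F [ 0.8  0.  -8.2] T [-0.01 -0.23 -0.01] grip 0.628 50.0
need m [-0.0454 -0.2956  0.0014] yaw 0.784
```

Request:
step_arm([
  [[1,-0.003,-0.015,0,0.06],[1,-0.008,-0.05,0,0.16],[1,-0.014,-0.09,0,0.26],[1,-0.02,-0.13,0,0.36],[1,-0.026,-0.17,0,0.46],[1,-0.032,-0.21,0,0.56],[1,-0.038,-0.245,0,0.66],[1,-0.042,-0.27,0,0.74]],
])

```text
time_s: 4.58
tcp_pos: [447.3, -386.9, 114.6]
tool_rot: [[-0.369, 0.93, -0.002], [0.93, 0.369, 0.001], [0.002, -0.002, -1.0]]
wrist_force: [1.3, -0.9, -8.1]
grip_width: 0.63
grip_force: 50.0
```

```bash
python3 -c "
from h import *
go(442.4,-409.6,117,109.5)"
```

```text
t 4.58 tcp [ 447.3 -386.9  114.6] yaw 111.63 q [-0.73  0.55  1.78 -0.    0.81 -1.11] F [ 1.3 -0.9 -8.1] T [-0.08 -0.19  0.04] grip 0.63 50.0
need m [-0.0193 -0.013  -0.0024] yaw 0.037
```

Request:
step_arm([
  [[1,-0.01,-0.007,0,0.02],[1,-0.019,-0.013,0.01,0.037],[1,-0.019,-0.013,0.025,0.037],[1,-0.019,-0.013,0.04,0.037],[1,-0.019,-0.013,0.045,0.037],[1,-0.019,-0.013,0.045,0.037],[1,-0.019,-0.013,0.045,0.037],[1,-0.019,-0.013,0.045,0.037]],
])

```text
time_s: 5.25
tcp_pos: [445.2, -406.8, 71.9]
tool_rot: [[-0.341, 0.94, 0.0], [0.94, 0.341, -0.0], [-0.0, 0.0, -1.0]]
wrist_force: [0.2, -0.3, -8.7]
grip_width: 0.634
grip_force: 50.0
```

```bash
python3 -c "
from h import *
go(442.4,-409.6,47,109.5)
a,d,c=grab('scene'); b,d2,c2=grab('top');np.savez('s3.npz',a=a,d=d,b=b,d2=d2)
A=cv2.resize(a[165:265,215:315],None,fx=4,fy=4,interpolation=2);B=cv2.resize(b[175:275,240:340],None,fx=4,fy=4,interpolation=2)
cv2.imwrite('pics/s3.png',np.hstack([A,B])[...,::-1])"
```

```text
t 5.25 tcp [ 445.2 -406.8   71.9] yaw 109.95 q [-0.76  0.63  1.77  0.    0.75 -1.11] F [ 0.2 -0.3 -8.7] T [-0.08 -0.14 -0.02] grip 0.634 50.0
need m [-0.0017 -0.0036  0.0249] yaw 0.008
```

View pics/s3.png

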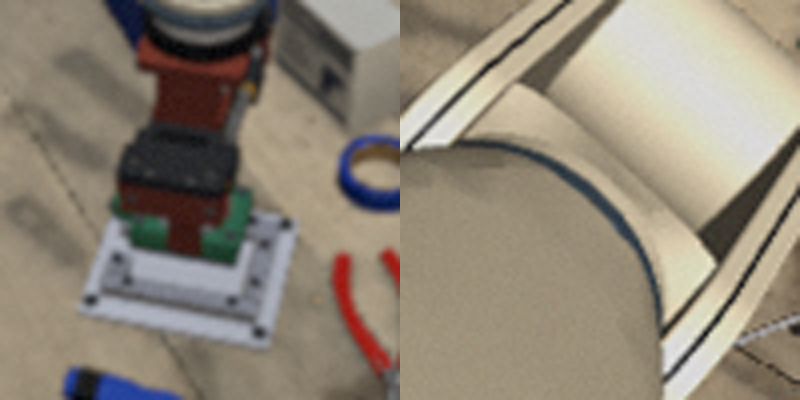

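The top camera is blocked. In the scene view the block hangs over the fixture, its near lower edge running from about (247,227) to (274,230). I'll measure the block against the plate in this same view.

```bash
python3 - <<'E'
from h import *
z=np.load('s3.npz');p,d=z['a'],z['d'];c=manip.camera_params('scene');W=cloud(c,d);hsv=cv2.cvtColor(p,cv2.COLOR_RGB2HSV)
th=np.radians(-70.5);ex=np.array([np.cos(th),np.sin(th)]);ey=np.array([-ex[1],ex[0]])
F0=np.array([438.6,-411.4])
g=(hsv[...,0]>60)&(hsv[...,0]<95)&(hsv[...,1]>80);w=np.zeros_like(g);w[205:240,238:285]=1;g&=w
Q=W[g];L=np.c_[(Q[:,:2]-F0)@ex,(Q[:,:2]-F0)@ey,Q[:,2]]
print(len(Q));print('x',np.percentile(L[:,0],[1,5,50,95,99]),'y',np.percentile(L[:,1],[1,5,20,50,90]),'z',np.percentile(L[:,2],[2,10,50,90,98]))
# rows of near-face
f=g&False;f[g]=(L[:,1]<-18)
uv=np.argwhere(g)[:,::-1];n=L[:,1]<-20
print('near-face',n.sum(),L[n][:,1].mean(),'x',L[n][:,0].min(),L[n][:,0].max())
for v in range(216,233):
    k=n&(uv[:,1]==v)
    if k.any(): print(v,uv[k,0].min(),uv[k,0].max(),L[k,0].min().round(1),L[k,0].max().round(1),L[k,1].mean().round(1),L[k,2].mean().round(1))
# plate & rails fresh
m=(W[...,2]>4)&(W[...,2]<13)&(hsv[...,1]<60);w[:]=0;w[205:255,228:296]=1;m&=w
P=W[m][:,:2]-F0;print('plate by depth x',np.percentile(P@ex,[.5,99.5]),'y',np.percentile(P@ey,[.5,99.5]))
m=(W[...,2]>16)&(W[...,2]<24)&(hsv[...,1]<60)&w
P=W[m][:,:2]-F0;print('rails x',np.percentile(P@ex,[.5,99.5]),'y',np.percentile(P@ey,[.5,99.5]))
E
```

```text
160
x [-45.0198459  -36.17612222  21.50402041  34.17313384  78.82313605] y [-340.10503851  -23.23168266  -21.18539981  -18.70532721   14.52910828] z [ 43.99589272  48.42530488  59.41895155  62.39527711 135.71925967]
near-face 61 -46.88039521374827 x -36.28860197580731 141.25667903041048
220 271 271 33.0 33.0 -67.2 132.2
221 250 253 -30.8 141.3 -373.2 453.9
222 249 270 -32.9 31.7 -34.1 77.5
223 248 256 -36.2 -14.5 -21.3 57.3
224 248 255 -36.3 -16.6 -21.4 53.1
225 249 270 -33.5 23.5 -21.6 53.4
226 251 274 -28.0 34.4 -21.5 53.3
227 266 273 13.2 141.3 -138.8 186.2
228 267 273 16.2 32.0 -21.3 51.3
229 267 273 16.0 32.2 -21.2 47.3
plate by depth x [-64.86993414  66.00746961] y [-80.58257855  60.62803298]
rails x [-53.91282005  54.88490883] y [-44.58813125  45.65336021]
```

Request:
step_arm([
  [[1,-0.001,-0.003,0,0.008],[1,-0.0014,-0.0052,0.004,0.008],[1,-0.0014,-0.0052,0.01,0.008],[1,-0.0014,-0.0052,0.01,0.008],[1,-0.0014,-0.0052,0.01,0.008],[1,-0.0014,-0.0052,0.01,0.008]],
])

```text
time_s: 5.85
tcp_pos: [440.2, -410.1, 61.5]
tool_rot: [[-0.332, 0.943, -0.0], [0.943, 0.332, 0.0], [0.0, -0.0, -1.0]]
wrist_force: [0.5, 0.1, -7.9]
grip_width: 0.633
grip_force: 50.0
```

```bash
cat > m.py <<'E'
from h import *
go(442.4,-409.6,47,109.5)
D=[]
for k in range(4):
    p,d,c=grab('scene');D.append(d)
d=np.median(D,0);W=cloud(c,d);hsv=cv2.cvtColor(p,cv2.COLOR_RGB2HSV)
th=np.radians(-70.5);ex=np.array([np.cos(th),np.sin(th)]);ey=np.array([-ex[1],ex[0]])
F0=np.array([438.6,-411.4])
L=np.dstack([(W[...,:2]-F0)@ex,(W[...,:2]-F0)@ey,W[...,2]])
g=(hsv[...,0]>60)&(hsv[...,0]<95)&(hsv[...,1]>80);w=np.zeros_like(g);w[205:240,238:285]=1;g&=w
g&=(abs(L[...,0])<70)&(abs(L[...,1])<45)
er=cv2.erode(g.astype(np.uint8),np.ones((2,2)))>0
Q=L[g];print('green',len(Q),'z pct',np.percentile(Q[:,2],[1,10,50,90,99]).round(1))
zt=np.percentile(Q[:,2],90)
n=g&(L[...,2]<zt-5)&(L[...,1]<-5);Q=L[n];print('near face',len(Q),'y',np.percentile(Q[:,1],[10,50,90]).round(1),'x',np.percentile(Q[:,0],[0,2,98,100]).round(1))
A=np.c_[Q[:,0],np.ones(len(Q))];s=np.linalg.lstsq(A,Q[:,1],rcond=None)[0];print('slope deg',np.degrees(s[0]).round(2),'y0',s[1].round(2))
w[:]=0;w[205:255,228:296]=1
for a,b,nm in((16,25,'rail'),(4,13,'plate')):
    m=(L[...,2]>a)&(L[...,2]<b)&(hsv[...,1]<60)&w&(abs(L[...,0])<72)&(abs(L[...,1])<66)
    Q=L[m];print(nm,len(Q),'x',np.percentile(Q[:,0],[.5,99.5]).round(1),'y',np.percentile(Q[:,1],[.5,99.5]).round(1),'z',np.median(Q[:,2]).round(1))
np.savez('last.npz',p=p,d=d)
E
python3 m.py
```

```text
t 5.85 tcp [ 440.2 -410.1   61.5] yaw 109.41 q [-0.77  0.64  1.77  0.    0.73 -1.11] F [ 0.5  0.1 -7.9] T [-0.09 -0.11 -0.02] grip 0.633 50.0
need m [-0.0003  0.0023  0.0144] yaw -0.001
green 149 z pct [34.6 38.9 49.2 51.3 52.6]
near face 42 y [-27.5 -26.6 -26.1] x [-34.9 -34.8  31.8  33.6]
slope deg 0.0 y0 -26.73
rail 335 x [-53.2  54.8] y [-43.1  46.5] z 19.6
plate 573 x [-65.  66.] y [-58.3  60.8] z 7.7
```

The block is aligned in y and yaw and about 1.3 mm off in x. I'll lower it slowly.

Request:
step_arm([
  [[1,-0.0013,0,0,0],[1,-0.0013,0,0.003,0],[1,-0.0013,0,0.005,0],[1,-0.0013,0,0.006,0],[1,-0.0013,0,0.007,0],[1,-0.0013,0,0.008,0],[1,-0.0013,0,0.009,0],[1,-0.0013,0,0.009,0]],
])

```text
time_s: 6.72
tcp_pos: [440.6, -411.3, 52.4]
tool_rot: [[-0.333, 0.943, -0.0], [0.943, 0.333, 0.0], [0.0, -0.0, -1.0]]
wrist_force: [-0.5, -0.9, -8.2]
grip_width: 0.632
grip_force: 50.0
```

```bash
python3 m.py
```

```text
t 6.72 tcp [ 440.6 -411.3   52.4] yaw 109.42 q [-0.77  0.66  1.77  0.    0.71 -1.11] F [-0.5 -0.9 -8.2] T [-0.01 -0.1   0.01] grip 0.632 50.0
need m [0.001  0.0022 0.0054] yaw -0.001
green 142 z pct [26.2 29.2 40.3 42.  44. ]
near face 45 y [-27.6 -26.7 -26. ] x [-35.  -34.9  34.3  34.5]
slope deg -0.54 y0 -26.73
rail 369 x [-53.1  54.8] y [-43.2  45.7] z 19.6
plate 493 x [-65.2  65.8] y [-58.2  61.5] z 7.7
```

No contact with the underside at 15 mm, so it is already past the rail tops. Continuing down.

Request:
step_arm([
  [[1,-0.0005,0,0.001,0],[1,-0.0005,0,0.002,0],[1,-0.0005,0,0.003,0],[1,-0.0005,0,0.004,0],[1,-0.0005,0,0.005,0],[1,-0.0005,0,0.006,0],[1,-0.0005,0,0.007,0],[1,-0.0005,0,0.0075,0]],
])

```text
time_s: 7.58
tcp_pos: [441.1, -411.8, 45.1]
tool_rot: [[-0.333, 0.943, 0.0], [0.943, 0.333, -0.0], [-0.0, 0.0, -1.0]]
wrist_force: [1.7, 0.2, -5.6]
grip_width: 0.634
grip_force: 50.0
```

```bash
python3 -c "
from h import *
go(440.6,-411.3,45,109.5)"
```

```text
t 7.58 tcp [ 441.1 -411.8   45.1] yaw 109.43 q [-0.77  0.67  1.77  0.    0.7  -1.11] F [ 1.7  0.2 -5.6] T [-0.03 -0.4   0.02] grip 0.634 50.0
need m [ 0.0007 -0.0003  0.0001] yaw -0.001
```

Request:
step_arm([
  [[1,0,0,0.0005,0],[1,0,0,0.001,0],[1,0,0,0.0015,0],[1,0,0,0.0015,0]],
])

```text
time_s: 7.92
tcp_pos: [441.1, -411.9, 45.0]
tool_rot: [[-0.332, 0.943, 0.0], [0.943, 0.332, -0.0], [-0.0, 0.0, -1.0]]
wrist_force: [-1.6, 4.7, 7.8]
grip_width: 0.632
grip_force: 50.0
```

Request:
step_arm([
  [[-1,0,0,0,0],[-1,0,0,0,0],[-1,0,0,0,0],[-1,0,0,0,0],[-1,0,0,0,0],[-1,0,0,0,0]],
])

```text
time_s: 8.42
tcp_pos: [440.9, -411.9, 43.6]
tool_rot: [[-0.333, 0.943, 0.0], [0.943, 0.333, -0.0], [-0.0, -0.0, -1.0]]
wrist_force: [0.1, 0.5, 0.1]
grip_width: 0.992
grip_force: 0.0
```

```bash
python3 m.py;python3 -c "
from h import *
go(441,-411.6,53.5,109.5)"
```

```text
t 8.42 tcp [ 440.9 -411.9   43.6] yaw 109.42 q [-0.77  0.67  1.77 -0.    0.7  -1.11] F [0.1 0.5 0.1] T [ 0.02 -0.08  0.02] grip 0.992 0.0
need m [ 0.0017  0.0022 -0.0034] yaw -0.001
green 126 z pct [23.1 25.9 33.  34.8 36.5]
near face 30 y [-27.3 -26.4 -25.6] x [-32.4 -32.2  36.8  37.2]
slope deg -0.4 y0 -26.43
rail 326 x [-53.8  54.8] y [-51.5  46. ] z 19.5
plate 482 x [-65.2  65.7] y [-58.7  61. ] z 7.7
t 8.62 tcp [ 440.9 -411.8   43.6] yaw 109.42 q [-0.77  0.67  1.77 -0.    0.7  -1.11] F [ 0.7 -0.3  0.6] T [-0.09 -0.12  0.02] grip 0.998 0.0
need m [ 0.0002  0.0002 -0.0099] yaw -0.001
```

The block is seated: its top sits at 34 mm (8+26), and it stopped hard at TCP 45 with the underside at 8. I'll rise to cap height and grip the cap, then drive it clockwise.

Request:
step_arm([
  [[-1,0,0,-0.005,0],[-1,0,0,-0.01,0],[-1,0,0,-0.0153,0],[-1,0,0,-0.0153,0],[-1,0,0,-0.0153,0],[-1,0,0,-0.0153,0]],
])

```text
time_s: 9.12
tcp_pos: [440.9, -411.9, 59.2]
tool_rot: [[-0.333, 0.943, 0.0], [0.943, 0.333, -0.0], [-0.0, 0.0, -1.0]]
wrist_force: [0.2, -0.4, 0.0]
grip_width: 0.997
grip_force: 0.0
```

Request:
step_arm([
  [[1,0,0,0,0],[1,0,0,0,0],[1,0,0,0,0],[1,0,0,0,0],[1,0,0,0,0],[1,0,0,0,0],[1,0,0,0,0],[1,0,0,0,0]],
], force=30)

```text
time_s: 9.78
tcp_pos: [441.0, -411.7, 58.9]
tool_rot: [[-0.333, 0.943, 0.0], [0.943, 0.333, 0.0], [0.0, 0.0, -1.0]]
wrist_force: [1.2, 1.8, -0.1]
grip_width: 0.588
grip_force: 30.0
```

```bash
python3 m.py;python3 -c "
from h import *
print(manip.get_obs()['grip_width']*88)
p=np.load('last.npz')['p'];cv2.imwrite('pics/s4.png',cv2.resize(p[165:265,205:315],None,fx=5,fy=5,interpolation=2)[...,::-1])"
```

```text
t 9.78 tcp [ 441.  -411.7   58.9] yaw 109.42 q [-0.77  0.65  1.77  0.    0.72 -1.11] F [ 1.2  1.8 -0.1] T [ 0.01 -0.27  0.04] grip 0.588 30.0
need m [0.0015 0.0021 0.0119] yaw -0.001
green 182 z pct [22.1 24.5 32.7 34.7 36.4]
near face 56 y [-26.9 -26.3  -7.5] x [-51.5 -48.4  34.2  34.6]
slope deg -11.35 y0 -24.4
rail 374 x [-53.6  54.8] y [-43.1  47.1] z 19.6
plate 483 x [-65.3  66. ] y [-58.4  61. ] z 7.6
51.955730407684406
```

View pics/s4.png

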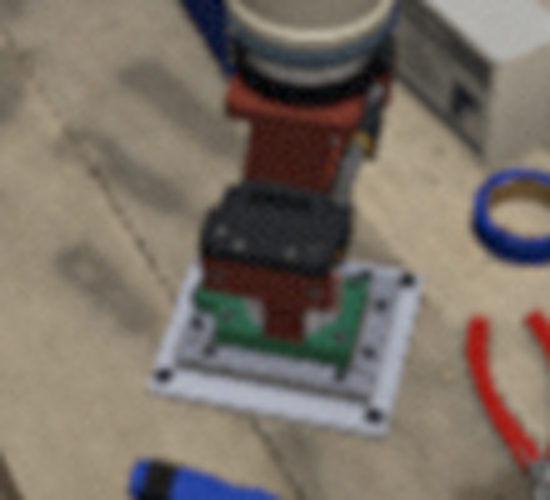

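The block sits level in the pocket, its near rim along (205,320)-(345,360) in the crop, and the cap is gripped at 52.0 mm. Turning clockwise now; I expect about 2.96 rad to the stop.

Request:
step_arm([
  [[1,0,0,0,0.06],[1,0,0,0.0001,0.15],[1,0,0,0.0001,0.25],[1,0,0,0.0001,0.36],[1,0,0,0.0002,0.47],[1,0,0,0.0002,0.58],[1,0,0,0.0002,0.69],[1,0,0,0.0003,0.8]],
])

```text
time_s: 10.65
tcp_pos: [439.7, -411.5, 58.6]
tool_rot: [[0.449, 0.893, -0.002], [0.893, -0.449, 0.001], [-0.0, -0.003, -1.0]]
wrist_force: [-4.8, 1.6, 3.4]
grip_width: 0.589
grip_force: 30.0
```

```bash
python3 -c "
from h import *
go(441,-411.7,58.6,109.42)"
```

```text
t 10.65 tcp [ 439.7 -411.5   58.6] yaw 63.32 q [-0.77  0.65  1.77 -0.    0.73 -0.3 ] F [-4.8  1.6  3.4] T [0.15 0.66 0.16] grip 0.589 30.0
need m [ 0.0004  0.0013 -0.    ] yaw -0.805
```

Request:
step_arm([
  [[1,0,0,0,0.1],[1,0,0,0.0001,0.2],[1,0,0,0.0001,0.3],[1,0,0,0.0001,0.4],[1,0,0,0.0002,0.5],[1,0,0,0.0002,0.6],[1,0,0,0.0002,0.7],[1,0,0,0.0003,0.8]],
])

```text
time_s: 11.32
tcp_pos: [438.8, -410.3, 58.3]
tool_rot: [[0.954, 0.301, -0.004], [0.301, -0.954, 0.003], [-0.003, -0.005, -1.0]]
wrist_force: [-7.3, 5.0, 7.7]
grip_width: 0.588
grip_force: 30.0
```

```bash
python3 -c "
from h import *
go(441,-411.7,58.6,109.42)"
```

```text
t 11.32 tcp [ 438.8 -410.3   58.3] yaw 17.5 q [-0.77  0.65  1.77 -0.    0.73  0.49] F [-7.3  5.   7.7] T [0.91 1.04 0.14] grip 0.588 30.0
need m [ 0.0017  0.002  -0.0003] yaw -1.604
```

Request:
step_arm([
  [[1,0,0,0,0.1],[1,0,0,0.0001,0.2],[1,0,0,0.0001,0.3],[1,0,0,0.0001,0.4],[1,0,0,0.0002,0.5],[1,0,0,0.0002,0.6],[1,0,0,0.0002,0.7],[1,0,0,0.0003,0.8]],
])

```text
time_s: 11.98
tcp_pos: [438.9, -408.8, 58.0]
tool_rot: [[0.88, -0.475, -0.005], [-0.475, -0.88, 0.006], [-0.007, -0.003, -1.0]]
wrist_force: [-3.0, 12.9, 12.1]
grip_width: 0.59
grip_force: 30.0
```

```bash
python3 -c "
from h import *
go(441,-411.7,58.6,109.42)"
```

```text
t 11.98 tcp [ 438.9 -408.8   58. ] yaw -28.36 q [-0.77  0.65  1.77  0.    0.73  1.29] F [-3.  12.9 12.1] T [2.14 0.58 0.13] grip 0.59 30.0
need m [ 0.0032  0.0015 -0.0006] yaw -2.405
```

Friction torque is about 0.15 N m, as expected. The arc of the TCP puts the cap axis at (440.6,-409.9), so the grip is 2 mm off centre. I'll release and regrip centred before reaching the stop.

Request:
step_arm([
  [[-1,0,0,0,0],[-1,0,0,0,0],[-1,0,0,0,0],[-1,0,0,0,0],[-1,0,0,0,0],[-1,0,0,0,0]],
])

```text
time_s: 12.48
tcp_pos: [440.9, -412.1, 58.1]
tool_rot: [[0.882, -0.471, 0.0], [-0.471, -0.882, -0.0], [0.0, 0.0, -1.0]]
wrist_force: [0.1, 0.5, 0.1]
grip_width: 0.983
grip_force: 0.0
```

```bash
python3 -c "
from h import *
go(440.6,-409.9,58.3,-28.36)
p=grab('top')[0];cv2.imwrite('x.png',p)"; python3 m.py | grep -v plate
```

```text
t 12.48 tcp [ 440.9 -412.1   58.1] yaw -28.07 q [-0.77  0.65  1.77 -0.    0.72  1.29] F [0.1 0.5 0.1] T [0.07 0.04 0.02] grip 0.983 0.0
need m [-0.0013 -0.0018 -0.0002] yaw 0.005
t 12.53 tcp [ 440.9 -412.    58. ] yaw -28.08 q [-0.77  0.65  1.77 -0.    0.72  1.29] F [-0.5  0.3 -0.2] T [ 0.04  0.01 -0.02] grip 0.996 0.0
need m [ 0.0002 -0.0028  0.011 ] yaw -2.401
green 145 z pct [21.  23.5 31.4 34.2 35.9]
near face 46 y [-27.2 -25.9  -6.1] x [-48.5 -48.5  18.4  20.7]
slope deg -15.51 y0 -26.47
rail 348 x [-53.7  54.8] y [-42.8  44. ] z 19.5
```

Request:
step_arm([
  [[-1,-0.0013,-0.0018,0,0],[-1,-0.0013,-0.0018,0,0],[1,-0.0013,-0.0018,0,0],[1,-0.0013,-0.0018,0,0],[1,-0.0013,-0.0018,0,0],[1,-0.0013,-0.0018,0,0],[1,-0.0013,-0.0018,0,0],[1,-0.0013,-0.0018,0,0]],
], force=30)

```text
time_s: 13.4
tcp_pos: [440.6, -409.6, 58.1]
tool_rot: [[0.882, -0.471, 0.0], [-0.471, -0.882, 0.0], [0.0, -0.0, -1.0]]
wrist_force: [1.0, 2.1, 1.0]
grip_width: 0.585
grip_force: 30.3
```

Request:
step_arm([
  [[1,0,0,0,0.06],[1,0,0,0,0.13],[1,0,0,0,0.2],[1,0,0,0.0001,0.27],[1,0,0,0.0001,0.34],[1,0,0,0.0001,0.4],[1,0,0,0.0001,0.4]],
])

```text
time_s: 13.98
tcp_pos: [440.6, -409.6, 58.0]
tool_rot: [[0.628, -0.778, -0.0], [-0.778, -0.628, 0.0], [-0.0, -0.0, -1.0]]
wrist_force: [0.0, -0.0, -0.8]
grip_width: 0.584
grip_force: 30.0
```

```bash
python3 -c "
from h import *
go(440.6,-409.9,58.3,-28.1)"
```

```text
t 13.98 tcp [ 440.6 -409.6   58. ] yaw -51.12 q [-0.77  0.65  1.77  0.    0.72  1.69] F [ 0.  -0.  -0.8] T [ 0.09 -0.03 -0.15] grip 0.584 30.0
need m [ 0.0003  0.0002 -0.0003] yaw -0.402
```

Well centred now. Creeping toward the stop.

Request:
step_arm([
  [[1,0,0,0,0.02],[1,0,0,0,0.04],[1,0,0,0,0.06],[1,0,0,0,0.08],[1,0,0,0,0.08]],
])

```text
time_s: 14.4
tcp_pos: [440.5, -409.6, 57.9]
tool_rot: [[0.564, -0.826, -0.0], [-0.826, -0.564, 0.0], [-0.0, 0.0, -1.0]]
wrist_force: [0.5, 0.4, -0.5]
grip_width: 0.586
grip_force: 30.0
```

```bash
python3 -c "
from h import *
go(440.6,-409.9,58.3,-28.1)"
```

```text
t 14.4 tcp [ 440.5 -409.6   57.9] yaw -55.66 q [-0.77  0.65  1.77  0.    0.72  1.77] F [ 0.5  0.4 -0.5] T [ 0.12 -0.03  0.  ] grip 0.586 30.0
need m [ 0.0003  0.0001 -0.0004] yaw -0.481
```

Request:
step_arm([
  [[1,0,0,0,0.015],[1,0,0,0,0.03],[1,0,0,0,0.045],[1,0,0,0,0.06]],
])

```text
time_s: 14.73
tcp_pos: [441.1, -408.9, 57.9]
tool_rot: [[0.514, -0.858, 0.0], [-0.858, -0.514, 0.001], [-0.0, -0.001, -1.0]]
wrist_force: [5.0, 6.8, 0.6]
grip_width: 0.587
grip_force: 30.0
```

```bash
python3 -c "
from h import *
go(440.6,-409.9,58.3,-28.1)"
```

```text
t 14.73 tcp [ 441.1 -408.9   57.9] yaw -59.07 q [-0.77  0.65  1.77  0.    0.72  1.83] F [5.  6.8 0.6] T [ 1.22 -1.01  0.7 ] grip 0.587 30.0
need m [ 0.0006  0.0009 -0.0004] yaw -0.541
```

Torque rose to 0.70 N m after 2.94 rad in total (2.96 predicted from the red line), so the cap has bottomed out. I'll check the housing's yaw and view it before backing off.

```bash
cat > yaw.py <<'E'
from h import *
import sys
go(440.6,-409.9,58.3,-28.1)
S=[];X=[]
acc=[grab('scene') for k in range(6)]
c=acc[0][2];d=np.median([a[1] for a in acc],0);p=np.mean([a[0] for a in acc],0).astype(np.uint8)
W=cloud(c,d);hsv=cv2.cvtColor(p,cv2.COLOR_RGB2HSV)
th=np.radians(-70.5);ex=np.array([np.cos(th),np.sin(th)]);ey=np.array([-ex[1],ex[0]]);F0=np.array([438.6,-411.4])
L=np.dstack([(W[...,:2]-F0)@ex,(W[...,:2]-F0)@ey,W[...,2]])
g=(hsv[...,0]>60)&(hsv[...,0]<95)&(hsv[...,1]>70)&(abs(L[...,0])<60)&(abs(L[...,1])<40)&(L[...,2]<45)
m=g&(L[...,1]<-20)&(L[...,2]<31)&(abs(L[...,0])<39);Q=L[m]
k=np.polyfit(Q[:,0],Q[:,1],1);r=Q[:,1]-np.polyval(k,Q[:,0]);ok=abs(r)<1.2;k=np.polyfit(Q[ok,0],Q[ok,1],1)
print('near face n',ok.sum(),'yaw deg',np.degrees(k[0]).round(2),'y at 0',k[1].round(2),'xr',Q[ok,0].min().round(1),Q[ok,0].max().round(1))
# subpixel green/rail lower boundary: lowest green pixel per column -> plane z=20
pts=[]
for u in range(235,290):
    v=np.where(g[:,u])[0]
    if len(v): pts.append((u,v.max()+.5))
P=plane(c,pts,20)[:,:2]-F0;P=np.c_[P@ex,P@ey];s=(abs(P[:,0])<34)&(P[:,1]<-15)
k=np.polyfit(P[s,0],P[s,1],1);print('edge yaw',np.degrees(k[0]).round(2),s.sum())
t=g&(L[...,2]>31);print('top z',np.median(L[t][:,2]).round(2),'tilt',np.linalg.lstsq(np.c_[L[t][:,:2],np.ones(t.sum())],L[t][:,2],rcond=None)[0].round(3))
cv2.imwrite(sys.argv[1],cv2.resize(p[165:265,205:315],None,fx=5,fy=5,interpolation=2)[...,::-1])
E
python3 yaw.py pics/s5.png
```

```text
t 14.73 tcp [ 441.1 -408.9   57.9] yaw -59.07 q [-0.77  0.65  1.77  0.    0.72  1.83] F [5.  6.8 0.6] T [ 1.22 -1.01  0.7 ] grip 0.587 30.0
need m [ 0.0006  0.0009 -0.0004] yaw -0.541
near face n 65 yaw deg -2.44 y at 0 -25.31 xr -35.6 34.4
edge yaw 1.41 25
top z 33.29 tilt [ 9.0000e-03 -5.3000e-02  3.2728e+01]
```

View pics/s5.png

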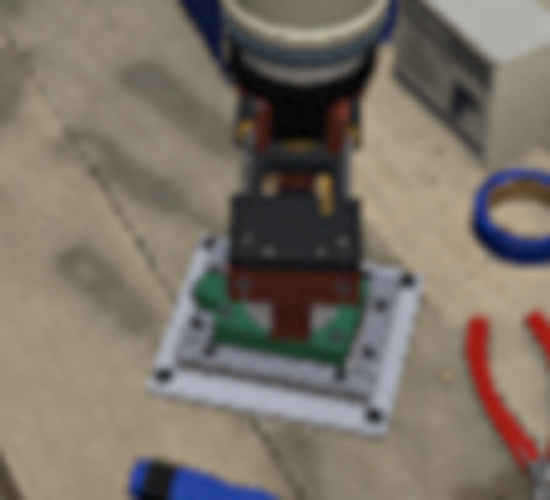

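The housing has turned clockwise within its pocket clearance, to yaw -2.4°, and the nose at (210,290) is in the gap. Backing off a quarter turn, with a 0.5 mm rise.

Request:
step_arm([
  [[1,0,0,0,-0.05],[1,0,0,0,-0.15],[1,0,0,-0.0001,-0.25],[1,0,0,-0.0001,-0.35],[1,0,0,-0.0001,-0.46],[1,0,0,-0.0002,-0.57],[1,0,0,-0.0002,-0.68],[1,0,0,-0.0003,-0.79]],
])

```text
time_s: 15.7
tcp_pos: [440.8, -409.2, 58.2]
tool_rot: [[0.972, -0.234, 0.0], [-0.234, -0.972, 0.001], [0.0, -0.001, -1.0]]
wrist_force: [2.8, 1.9, -1.4]
grip_width: 0.59
grip_force: 30.0
```

Request:
step_arm([
  [[1,0,0,0,-0.11],[1,0,0,0,-0.22],[1,0,0,-0.0001,-0.33],[1,0,0,-0.0001,-0.44],[1,0,0,-0.0001,-0.55],[1,0,0,-0.0002,-0.66],[1,0,0,-0.0002,-0.78],[1,0,0,-0.0002,-0.78]],
])

```text
time_s: 16.37
tcp_pos: [440.8, -409.2, 58.4]
tool_rot: [[0.856, 0.517, 0.0], [0.517, -0.856, 0.001], [0.0, -0.0, -1.0]]
wrist_force: [1.3, 2.1, -0.3]
grip_width: 0.587
grip_force: 30.0
```

```bash
python3 yaw.py pics/s6.png
```

```text
t 16.37 tcp [ 440.8 -409.2   58.4] yaw 31.11 q [-0.77  0.65  1.77  0.    0.72  0.26] F [ 1.3  2.1 -0.3] T [ 0.22 -0.2   0.07] grip 0.587 30.0
need m [-0.0005  0.0005  0.0001] yaw 1.033
near face n 66 yaw deg 0.79 y at 0 -26.12 xr -35.0 36.9
edge yaw 0.81 24
top z 33.4 tilt [2.0000e-02 7.0000e-03 3.3456e+01]
```

The housing is back to about +0.8°, so the cap is about 87° off the stop. A small addition.

Request:
step_arm([
  [[1,0,0,0,-0.03],[1,0,0,0,-0.06],[1,0,0,0,-0.06],[1,0,0,0,-0.06]],
])

```text
time_s: 17.0
tcp_pos: [440.5, -409.6, 58.4]
tool_rot: [[0.826, 0.563, -0.0], [0.563, -0.826, 0.0], [-0.0, -0.0, -1.0]]
wrist_force: [2.2, 2.6, -1.7]
grip_width: 0.588
grip_force: 30.0
```

```bash
python3 yaw.py pics/s7.png;python3 yaw.py pics/s7.png
```

```text
t 17.0 tcp [ 440.5 -409.6   58.4] yaw 34.27 q [-0.77  0.65  1.77  0.    0.72  0.2 ] F [ 2.2  2.6 -1.7] T [ 0.44 -0.44  0.1 ] grip 0.588 30.0
need m [-0.0001  0.0003  0.0001] yaw 1.089
near face n 63 yaw deg 0.5 y at 0 -26.4 xr -35.0 37.1
edge yaw 0.53 24
top z 33.29 tilt [1.5000e-02 1.0000e-03 3.3341e+01]
t 17.3 tcp [ 440.5 -409.6   58.5] yaw 34.33 q [-0.77  0.65  1.77  0.    0.72  0.2 ] F [ 2.3  3.4 -0.7] T [ 0.48 -0.3  -0.07] grip 0.591 30.0
need m [-0.0001  0.0003  0.0002] yaw 1.09
near face n 63 yaw deg 0.79 y at 0 -26.33 xr -34.9 36.9
edge yaw 0.81 24
top z 33.11 tilt [ 1.3000e-02 -1.0000e-02  3.3034e+01]
```

```bash
python3 -c "
from workcell import manip
print(manip.finish_job())"
```

```text
the job is handed in; nothing more can be done
None
```

The housing is seated flat in the pocket with its nose in the gap, within about 1° of square. The cap was screwed down to its stop at 0.7 N m and backed off about 90°, and the job was handed in at 17 s with the cap still gripped.

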